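# Set the fume damper to the third click

### The arm

A 6-joint arm with a two-finger parallel gripper is mounted at the origin on the work surface. World frame = base frame: x ahead of the robot, y to its left, z up, the work surface at z = 0. Lengths are in m, angles in rad, forces in N, time in s.
With the tool pointing down it reaches from about 0.275 to 0.825 m from the base axis. Payload 5.2 kg.
Tool frame: the origin (TCP) lies at the very end of the fingers, on their centre line; the grasp point (between the pads) lies 19 mm behind it; z points along the fingers, y is the line along which they close (so a half turn about z gives the same grasp; the last joint's range is limited). The gripper opens to 93 mm and grips with 3 to 60 N. Pads are 15 mm wide; open, the fingers measure 128 mm over their backs; the gripper's body (75 mm by 188 mm) begins 65 mm behind the grasp point.
Start: joints at [-1.461, 0.259, 1.535, -0, 1.348, -0.203], TCP at [0.169, -0.523, 0.219] pointing down, gripper open.
Joint ranges: [-3.14, 3.14], [-0.91, 2.08], [0.19, 2.58], [-1.22, 4.36], [0.22, 2.71], [-3.12, 3.12]. Speed limits (rad/s): [2.57, 2.57, 3.14, 3.14, 3.14, 3.14].

### API

Orientations are given as a rotation vector (axis times angle).
In Python, from workcell import env gives the robot as it stands.
- The arm moves only by the tool apply_moves, never from a script. Its argument "moves" is one flat list of numbers, 7 for each row, row after row: the turn, a rotation vector about the tool's x, y, z in degrees, then the shift along the tool's x, y, z in m, then the gripper's target within -1 to 1 (fully open at 1, half-way at 0, shut at -1). In form: [wx, wy, wz, tx, ty, tz, gripper, wx, wy, wz, tx, ty, tz, gripper, ...]. A call has 1 to 20 rows; each row shifts and turns the commanded pose from where the row before left it, along the tool's axes as they then stand; what a row does not reach is not made up. A row lasts 1/10 s, in which the tool goes at most 50 mm and 8.59 degrees, less where a joint would pass 70% of its speed; a pose out of reach is approached as far as the arm can. A call is refused whole if a number of a shift passes 0.05 or a number of a turn 8.59, either way. A call with a gripper value outside its range is refused whole. The fingers move at their own pace and stop on an object; "squeeze" is the grip in N (left out, the last holds). Time passes only in rows, so rows that do not move let the fingers close. It gives the time, the measured TCP pose, the force, the opening and the grip force at its end, in the units of the state.
- env.observe(): the state, without advancing time (a new reading comes with each control period).
- env.read_camera(name): name is "side" or "top"; returns (picture, depth): 400x640x3 uint8, red, green, blue; 400x640 float32, m along the optical axis (not along the pixel's ray), 0 where there is no reading.
- env.calibration(name): a dict with "fx", "fy", "cx", "cy" (pixels), "origin" and "attitude" of the camera in the world. Camera axes: x right, y down, z forward; pixel columns grow to the right and rows downward; lengths in m; the calibration is good to about 2 mm. A picture is of the moment at which its call begins. calibration takes no time and is no camera call.
- env.sign_off(): hands the job in; it is judged then, once.
The state is a dict: "time": time; "qpos": joint angles; "qd": joint speeds; "effort": joint torques, N m; "tcp_pos": TCP position; "orientation": TCP orientation; "wrist_force": force on the tool from outside, world axes, zero at the start; "torque": the same for the moment, N m; "width": finger opening in m; "finger_force": force on a finger pad.
Only numpy, scipy, OpenCV 4.12 (cv2) and the standard library are available. Lean on these libraries where they do the work, as an engineer would, in place of code of your own. Each camera call takes 0.05 s, during which the arm holds its last target. There are 200 camera calls.

### The job

The damper lever on top of the fume-extraction box was left at some wrong click. With your fingertips, push the lever fully shut against its square stop block, then push it back open and stop in the third click from shut, without ever running past that click. Only push the lever: do not pinch its handle, and leave the loose things on and around the box where they are.

Things in the scene. Friction and masses are not known exactly. Their poses are not given: they have to be found in the camera images.
- damper_box: Grey sheet-metal extraction box fixed on the bench, 150 (x) x 270 (y) x 60 mm high; origin at the centre of its underside, z up. Intake slots face -x (to the robot), a round duct leaves from +x. The lever slides on its top along the box's y. In this frame the handle's centre is at x = -35 mm, y = -48 mm + joint damper, z = 104 mm. Only the handle rises above 80 mm.
- stop_block (a point): Centre of the top of the square steel stop block (70 x 13 x 20 mm, top 80 mm above the bench) at the shut end of the track, the box's -y end, on the robot's right. The open end (+y, robot's left) has two short 8 mm pins instead, tops at 78 mm, 66 mm from the box's middle.
- damper (a joint): Lever position along the box's +y, m: 0 = shut notch (hard stop at -0.002), grows as it opens. A sprung ball drops into notches every 16 mm: clicks 1, 2, 3 at 0.016, 0.032, 0.048, then 0.064, 0.080, 0.096; crests half-way. A crest takes about 5 to 8 N to pass; past it the lever snaps by itself within about 0.3 s to within 1 mm of the notch and stays. Starts in click 1 or 2.
- handle (a point): Centre of the lever's black upright block handle: 40 mm (box x) x 20 mm (box y, the direction of travel) x 50 mm high, from 79 to 129 mm above the bench, axes as the box. It stands on a steel carriage (66 x 24 mm, top 79 mm above the bench).
- shut_side: The half of the handle towards the shut end (32 x 10 x 50 mm; origin at its centre, 5 mm from the handle's centre towards shut). Push on its outer face to open the damper.
- open_side: The half of the handle towards the open end (32 x 10 x 50 mm; origin at its centre, 5 mm from the handle's centre towards open). Push on its outer face to shut the damper.
- near_end: End cap of the handle on the box's -x side, 4 x 14 x 50 mm, origin at its centre.
- far_end: End cap of the handle on the box's +x side, 4 x 14 x 50 mm, origin at its centre.
- pipe_piece: Bystander: rusty pipe piece standing upright beyond the box's open end, 80 mm diameter, 100 mm high; origin at its underside.
- rod_tin: Bystander: open aluminium tin standing beyond the box's shut end, 68 mm diameter, 110 mm high; origin at its underside.
- magnet: Bystander: round steel magnet lying loose on the box's top behind the track, 40 mm diameter, 18 mm high; origin at its underside.
- coupon: Bystander: rusty flat steel test plate lying loose on the box's top behind the track, 45 x 70 x 8 mm; origin at its underside.
- hammer: Bystander: hammer lying on the bench to the robot's left, 260 mm long.
- brush: Bystander: brush lying on the bench to the robot's right, 240 mm long.
- spray_can: Bystander: closed aluminium can right of the box, 60 mm diameter, 120 mm high; origin at its underside.

How it is judged:
By the outcome, as a careful person would: the job done as asked, in the order asked, and still so for the second after the job is handed in, with the robot touching nothing.
It also fails if it takes over 51 s, if anything falls off the work surface, if the arm or the gripper's body presses on something with over 40 N, if the wrist force passes 120 N, or if a joint passes its speed limit or range.

## Working session

There is one attempt and no reset: what is moved stays moved. The work goes in short steps, Python scripts to look and compute and a tool call to move; the robot and the scene stay as the last step left them, time stands still between calls to the robot, and variables do not carry over. Pictures are saved under pics/ and viewed, at most 10 in all, crops included, and the job is handed in when it is done.

Besides the shell and the picture viewer there is one more tool, called after "Emit:" in YAML: its name, and indented under it one key for each argument. apply_moves: Moves the arm, as the interface text tells. Its arguments: {"type":"object","properties":{"moves":{"type":"array","items":{"type":"number"}},"squeeze":{"type":"number"}},"required":["moves"]}

```bash
mkdir -p pics; ls; cat > h.py <<'E'
import numpy as np,cv2
from workcell import env
from scipy.spatial.transform import Rotation as R
def look(n,f):
    im,d=env.read_camera(n); cv2.imwrite('pics/'+f+'.png',im[:,:,::-1]); np.savez('pics/'+f+'.npz',im=im,d=d); return im,d
def cloud(n,d):
    c=env.calibration(n); v,u=np.mgrid[:400,:640]
    p=np.stack([(u-c['cx'])/c['fx']*d,(v-c['cy'])/c['fy']*d,d],-1)
    A=np.array(c['attitude']); A=R.from_rotvec(A).as_matrix() if A.size==3 else A
    return p@A.T+np.array(c['origin'])
E
python3 - <<'E'
from h import *
for n in('top','side'):
    im,d=look(n,n+'1'); c=env.calibration(n); print(c,(d>0).mean())
    p=cloud(n,d); print(p[200,320],p[300,320])
print(env.observe())
E
```

```text
pics
{'fx': 392.3243312101488, 'fy': 392.3243312101488, 'cx': 319.15682219016423, 'cy': 199.7413020250152, 'origin': array([0.27045801, 0.01120088, 1.42388508]), 'attitude': array([-2.14665959,  2.10618898, -0.22240762])} 0.9960546875
[ 0.53699448 -0.0100679   0.05993949] [ 0.22201514 -0.00580742  0.56815724]
{'fx': 364.3325686069388, 'fy': 364.3325686069388, 'cx': 311.3619007739814, 'cy': 196.3255445197125, 'origin': array([0.47049932, 0.85726285, 0.80672657]), 'attitude': array([-0.13806785,  2.80857986, -1.341716  ])} 0.9959296875
[ 0.5140694  -0.04508605  0.06195524] [ 0.48796003  0.28742676 -0.00114161]
{'time': 0.1, 'qpos': array([-1.46074697e+00,  2.59259538e-01,  1.53597527e+00, -4.68291783e-06,
        1.34799200e+00, -2.02817604e-01]), 'qd': array([ 0.0009372 , -0.00275348, -0.00129223, -0.00022701,  0.00054113,
        0.00080497]), 'effort': array([ 2.11650455e-03, -4.38211155e+01, -2.84641010e+01,  7.19266478e-02,
        3.62437614e-02, -5.25260270e-05]), 'tcp_pos': array([ 0.16923956, -0.52279739,  0.21790588]), 'orientation': array([-3.10161841e+00, -4.89195562e-01, -1.11798876e-04]), 'wrist_force': array([-0.63266723,  0.44968289,  0.03867684]), 'torque': array([ 0.0073432 , -0.01804693, -0.02129785]), 'finger_force': 0.0, 'width': 0.0927147289083878}
```

View pics/top1.png

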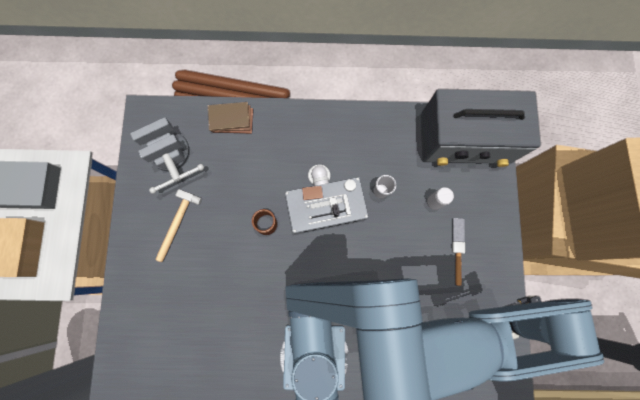

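View pics/side1.png

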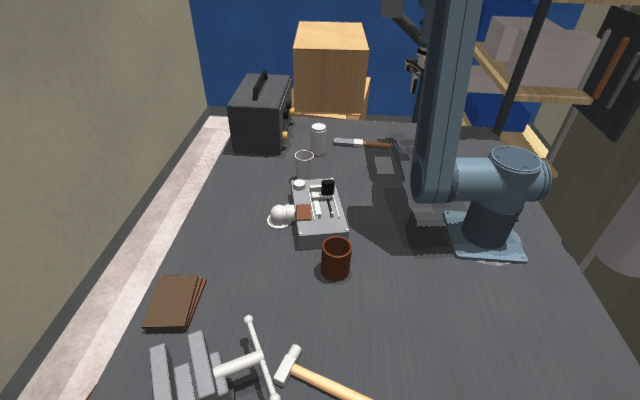

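The top view shows the box at about (327,205), handle (338,211), pipe (264,221), tin (385,186) and can (441,198). The side view shows the black handle at (327,187). Next I'll get the box pose and the handle position.

```bash
cat > m.py <<'E'
from h import *
P=[];C=[]
for n in('top','side'):
    z=np.load(f'pics/{n}1.npz'); p=cloud(n,z['d']).reshape(-1,3); P.append(p); C.append(z['im'].reshape(-1,3).astype(int))
def sel(i,lo,hi): return ((P[i]>lo)&(P[i]<hi)).all(1)
t=np.array([0.53,-0.02])
for i in(0,1):
    m=sel(i,[.4,-.2,.052],[.68,.15,.066]); q=P[i][m]
    img=np.zeros((300,400),np.uint8); ij=((q[:,:2]-[.4,-.2])*1000).astype(int); img[ij[:,0].clip(0,299),ij[:,1].clip(0,399)]=255
    img=cv2.morphologyEx(img,cv2.MORPH_CLOSE,np.ones((9,9))); img=cv2.morphologyEx(img,cv2.MORPH_OPEN,np.ones((25,25)))
    c=max(cv2.findContours(img,0,2)[0],key=cv2.contourArea); r=cv2.minAreaRect(c)
    print(i,'rect x,y',r[0][1]/1000+.4,r[0][0]/1000-.2,r[1],r[2],np.median(q[:,2]))
    k=sel(i,[.42,-.2,.09],[.62,.15,.14])&(C[i].max(1)<70); h=P[i][k]; print('handle',k.sum(),h.mean(0),h.min(0),h.max(0))
    k=sel(i,[.42,-.2,.115],[.62,.15,.14])&(C[i].max(1)<70); h=P[i][k]; print('handle top',k.sum(),h.mean(0) if len(h) else 0)
    for nm,lo,hi in(('pipe',[.4,.1,.07],[.6,.27,.13]),('tin',[.48,-.28,.08],[.68,-.12,.13]),('can',[.45,-.42,.1],[.65,-.28,.14])):
        q=P[i][sel(i,lo,hi)]; print(nm,len(q),q.min(0).round(3),q.max(0).round(3)) if len(q) else 0
E
python3 m.py; python3 -c "
import cv2
a=cv2.imread('pics/top1.png')[165:245,270:410];b=cv2.imread('pics/side1.png')[165:255,265:370]
cv2.imwrite('pics/c1.png',cv2.resize(a,(700,400),interpolation=2))"
```

```text
0 rect x,y 0.5467999114990234 0.0010134429931640543 (213.6736297607422, 213.4952392578125) 77.52953338623047 0.06100464646807102
handle 20 [ 0.48423951 -0.05899666  0.116841  ] [ 0.4739175  -0.06694363  0.09086447] [ 0.50368768 -0.0514676   0.13337622]
handle top 12 [ 0.48455146 -0.05996842  0.12690088]
pipe 184 [0.416 0.142 0.071] [0.494 0.22  0.109]
tin 150 [ 0.555 -0.268  0.08 ] [ 0.621 -0.121  0.12 ]
can 62 [ 0.528 -0.42   0.1  ] [ 0.574 -0.406  0.129]
1 rect x,y 0.5076239166259766 0.026844421386718748 (149.13624572753906, 158.6221466064453) 78.02386474609375 0.05890959531632822
handle 153 [ 0.49271154 -0.05346391  0.11401824] [ 0.47296116 -0.06769086  0.09058677] [ 0.51296574 -0.04678017  0.13052117]
handle top 77 [ 0.49253466 -0.05534085  0.12484446]
pipe 531 [0.414 0.147 0.07 ] [0.493 0.228 0.104]
tin 247 [ 0.554 -0.271  0.08 ] [ 0.618 -0.197  0.111]
can 73 [ 0.523 -0.42   0.1  ] [ 0.574 -0.4    0.121]
```

View pics/c1.png

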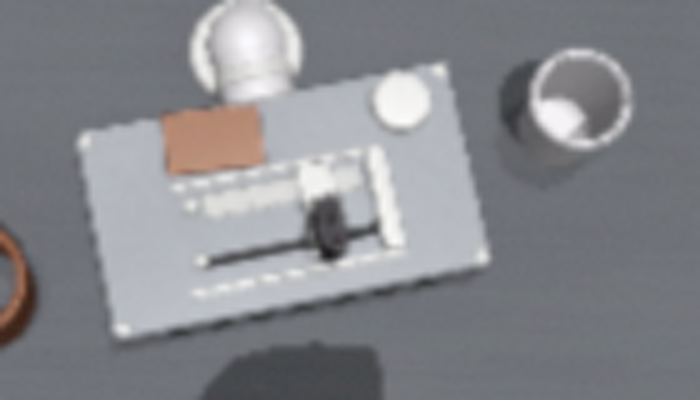

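The crop shows the box-top corners at (82,138), (441,68), (487,260), (120,333). The stop block is at (387,197), the coupon at (213,138), the magnet at (401,100) and the handle near (327,227). I'll cast these as rays.

```bash
cat > g.py <<'E'
from h import *
c=env.calibration('top');A=R.from_rotvec(c['attitude']).as_matrix()
def ray(u,v,z):
    u=270+(u+.5)/5-.5;v=165+(v+.5)/5-.5
    d=A@[(u-c['cx'])/c['fx'],(v-c['cy'])/c['fy'],1]; o=c['origin']; return (o+d*(z-o[2])/d[2])[:2]
K=np.array([ray(*k,.06) for k in((80,135),(444,65),(491,262),(118,337))])
ctr=K.mean(0); print(K,ctr)
ey=(K[0]-K[1])+(K[3]-K[2]); ey/=np.linalg.norm(ey); ex=np.array([ey[1],-ey[0]])
print('len',[np.linalg.norm(K[i]-K[i-1]) for i in range(4)],'yaw',np.degrees(np.arctan2(-ex[1]*-1,ex[0])),ex,ey)
for nm,u,v,z in(('stop',387,197,.08),('magnet',401,100,.078),('coupon',213,138,.068),('handle top',326,222,.129)):
    w=ray(u,v,z)-ctr; print(nm,ray(u,v,z),'box',w@ex,w@ey)
for h in([.49271,-.05346],[.4945,-.0585]): w=np.array(h)-ctr; print(w@ex,w@ey)
for n in('top','side'):
    z=np.load(f'pics/{n}1.npz'); p=cloud(n,z['d']).reshape(-1,3); w=p[:,:2]-ctr
    X=w@ex;Y=w@ey; m=(p[:,2]>.095)&(p[:,2]<.14)&(X>-.08)&(X<.02)&(abs(Y)<.1)
    print(n,m.sum(),'X',np.percentile(X[m],[0,5,95,100]),'Y',np.percentile(Y[m],[0,5,50,95,100]),'z',p[m,2].max())
E
python3 g.py
```

```text
[[ 0.56485151  0.11263938]
 [ 0.62172339 -0.1464776 ]
 [ 0.47950214 -0.17935689]
 [ 0.42151457  0.08134283]] [ 0.5218979  -0.03296307]
len [np.float64(0.14671384320054268), np.float64(0.26528479065162), np.float64(0.1459723700099753), np.float64(0.26707096941957204)] yaw 12.459951807218042 [0.97644705 0.21575716] [-0.21575716  0.97644705]
stop [ 0.52080989 -0.10416385] box -0.01642446365471415 -0.06928904538946008
magnet [ 0.59097922 -0.1139629 ] box 0.04997795418489442 -0.09399683476927109
coupon [0.56293279 0.01810211] box 0.05108607440472676 0.04100887429380999
handle top [ 0.49380618 -0.05909854] box -0.03306899168313415 -0.01945891162033296
-0.032922799513601345 -0.01371667078990124
-0.032262375356890964 -0.01902416925275862
top 80 X [-0.05421703 -0.05324411 -0.01764799 -0.0131689 ] Y [-0.03402008 -0.03168541 -0.02266168 -0.01414934 -0.01337504] z 0.13712105443869937
side 150 X [-0.05470499 -0.05293141 -0.01595543 -0.01461474] Y [-0.02896577 -0.02510824 -0.01226146 -0.00909163 -0.00737323] z 0.13052116899531596
```

Emit:
apply_moves:
  moves: [0,0,-8.456,0,0,0,-1,0,0,-8.456,0,0,0,-1,0,0,-8.456,0,0,0,-1,0,0,-8.456,0,0,0,-1,0,0,-8.456,0,0,0,-1,0,0,-8.456,0,0,0,-1,0,0,-8.456,0,0,0,-1,0,0,-8.456,0,0,0,-1,0,0,-8.456,0,0,0,-1,0,0,-8.456,0,0,0,-1]
  squeeze: 20

```text
time: 1.1
tcp_pos: [0.1692, -0.523, 0.2181]
orientation: [-1.959, -2.455, -0.001]
wrist_force: [-0.7, -0.0, 0.3]
width: 0.0177
finger_force: 0.0
```

Emit:
apply_moves:
  moves: [0,0,0,0.0288,0.0277,0,-1,0,0,0,0.0288,0.0277,0,-1,0,0,0,0.0288,0.0277,0,-1,0,0,0,0.0288,0.0277,0,-1,0,0,0,0.0288,0.0277,0,-1,0,0,0,0.0288,0.0277,0,-1,0,0,0,0.0288,0.0277,0,-1,0,0,0,0.0288,0.0277,0,-1,0,0,0,0.0288,0.0277,0,-1,0,0,0,0.0288,0.0277,0,-1,0,0,0,0.0288,0.0277,0,-1,0,0,0,0.0288,0.0277,0,-1,0,0,0,0.0288,0.0277,0,-1,0,0,0,0.0288,0.0277,0,-1,0,0,0,0.0288,0.0277,0,-1]

```text
time: 2.6
tcp_pos: [0.482, -0.01, 0.2184]
orientation: [-1.966, -2.45, 0.0]
wrist_force: [0.7, -0.7, 0.8]
width: 0.0001
finger_force: 0.0
```

```bash
cat > s.py <<'E'
from h import *
o=env.observe(); T=R.from_rotvec(o['orientation']).as_matrix()
ex=np.array([.97645,.21576]);ey=np.array([-.21576,.97645]);w=o['tcp_pos'][:2]-[.5219,-.033]
print('t',o['time'],'box X %.4f Y %.4f z %.4f'%(w@ex,w@ey,o['tcp_pos'][2]),'F ex %.1f ey %.1f z %.1f'%(o['wrist_force'][:2]@ex,o['wrist_force'][:2]@ey,o['wrist_force'][2]))
print('toolx angle',np.degrees(np.arctan2(T[1,0],T[0,0])),T[:,2].round(3),'w',o['width'],'q6',o['qpos'][5])
E
python3 s.py
```

```text
t 2.6 box X -0.0340 Y 0.0311 z 0.2184 F ex 0.5 ey -0.8 z 0.8
toolx angle 102.49354366839385 [-0.  0. -1.] w 0.00011005462476246621 q6 -0.4706273038691173
```

Emit:
apply_moves:
  moves: [0,0,0,0,0,0.03,-1,0,0,0,0,0,0.03,-1,0,0,0,0,0,0.03,-1,0,0,0,0,0,0.028,-1,0,0,0,0,0,0,-1]

```text
time: 3.1
tcp_pos: [0.4784, -0.0108, 0.0972]
orientation: [-1.962, -2.444, 0.005]
wrist_force: [0.0, 0.2, 0.0]
width: 0.0004
finger_force: 0.0
```

```bash
python3 s.py; python3 - <<'E'
from h import *
im,d=look('side','side2'); cv2.imwrite('pics/c2.png',cv2.resize(im[130:260,250:410,::-1],(640,520),interpolation=2))
E
```

```text
t 3.1 box X -0.0377 Y 0.0310 z 0.0972 F ex 0.1 ey 0.2 z 0.0
toolx angle 102.48718111405131 [-0.008  0.002 -1.   ] w 0.0004287193155678373 q6 -0.47424775999571445
```

View pics/c2.png

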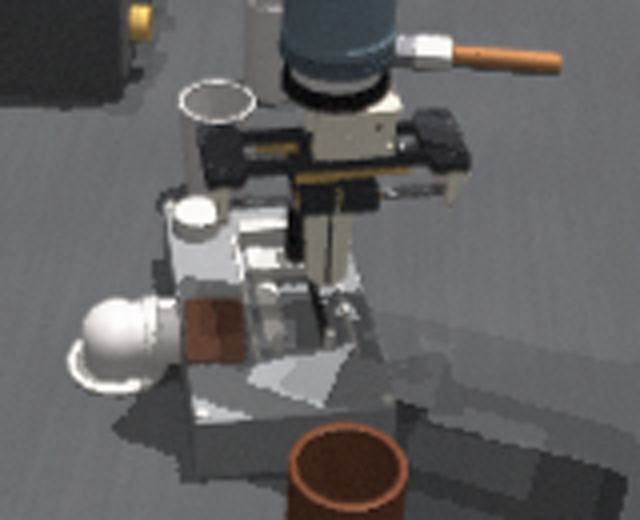

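The closed fingers are at crop (325,245), on the open side of the black handle at (295,235), over the track. Pushing towards shut now.

Emit:
apply_moves:
  moves: [0,0,0,-0.01,0.0025,0,-1,0,0,0,-0.01,0,0,-1,0,0,0,-0.004,0,0,-1,0,0,0,-0.003,0,0,-1,0,0,0,-0.003,0,0,-1,0,0,0,-0.002,0,0,-1]

```text
time: 3.75
tcp_pos: [0.491, -0.0428, 0.1009]
orientation: [1.967, 2.449, 0.0]
wrist_force: [-0.9, -0.5, -0.5]
width: 0.0001
finger_force: 0.0
```

```bash
python3 s.py
```

```text
t 3.75 box X -0.0323 Y -0.0029 z 0.1009 F ex -1.0 ey -0.3 z -0.5
toolx angle 102.46658381798709 [ 0. -0. -1.] w 6.100113979892144e-05 q6 -0.5312013930344619
```

Emit:
apply_moves:
  moves: [0,0,0,-0.002,-0.002,0,-1,0,0,0,-0.002,0,0,-1,0,0,0,-0.002,0,0,-1]

```text
time: 4.05
tcp_pos: [0.4902, -0.0488, 0.1006]
orientation: [-1.967, -2.45, 0.0]
wrist_force: [0.0, -0.3, 0.2]
width: 0.0
finger_force: 0.0
```

```bash
python3 s.py
```

```text
t 4.05 box X -0.0344 Y -0.0086 z 0.1006 F ex -0.1 ey -0.3 z 0.2
toolx angle 102.49070283552516 [-0. -0. -1.] w 3.247528315284391e-05 q6 -0.5439940901922413
```

```bash
cat > hm.py <<'E'
from h import *
import sys
ctr=np.array([.5219,-.033]);ex=np.array([.97645,.21576]);ey=np.array([-.21576,.97645])
for n in('top','side'):
    im,d=look(n,n+sys.argv[1]); p=cloud(n,d).reshape(-1,3); w=p[:,:2]-ctr; C=im.reshape(-1,3).astype(int)
    X=w@ex;Y=w@ey; m=(p[:,2]>.09)&(p[:,2]<.135)&(X>-.06)&(X<.0)&(abs(Y)<.1); k=C.max(1)<75
    for a,b in(('dark',m&k),('light',m&~k)):
        if b.sum(): print(n,a,b.sum(),'X',np.percentile(X[b],[2,98]).round(4),'Y',np.percentile(Y[b],[2,25,50,75,98]).round(4))
im=cv2.resize(im[130:260,250:410,::-1],(640,520),interpolation=2); cv2.imwrite('pics/c%s.png'%sys.argv[1],im)
E
python3 hm.py 3
```

```text
side dark 36 X [-0.0337 -0.0147] Y [-0.0343 -0.0272 -0.0211 -0.0129  0.0029]
side light 76 X [-0.0475 -0.0174] Y [-0.0119 -0.      0.0014  0.0025  0.0061]
```

View pics/c3.png

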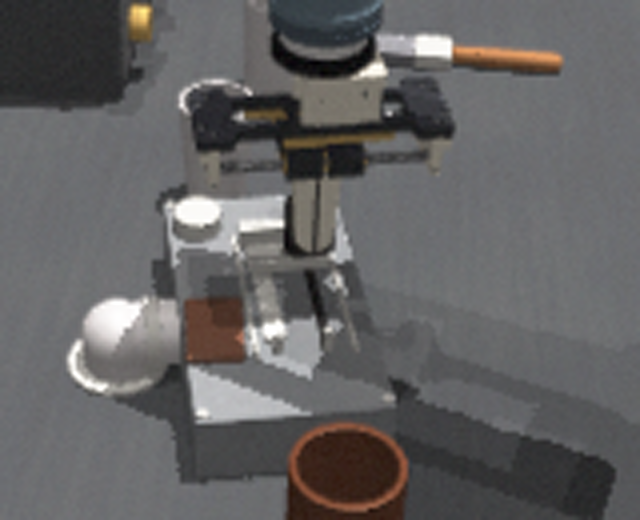

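The finger front face is at about (315,250). The handle, hidden behind it, appears to have snapped to click 1. I'll continue slowly to shut.

Emit:
apply_moves:
  moves: [0,0,0,-0.002,0,0,-1,0,0,0,-0.002,0,0,-1,0,0,0,-0.002,0,0,-1,0,0,0,-0.002,0,0,-1]

```text
time: 4.55
tcp_pos: [0.4917, -0.0553, 0.1007]
orientation: [-1.966, -2.448, -0.002]
wrist_force: [0.2, 7.5, 2.0]
width: 0.0005
finger_force: 3.6
```

```bash
python3 s.py
```

```text
t 4.55 box X -0.0343 Y -0.0152 z 0.1007 F ex 1.8 ey 7.3 z 2.0
toolx angle 102.47214534190276 [-0.001  0.002 -1.   ] w 0.00045897292141096514 q6 -0.5582382293749908
```

Emit:
apply_moves:
  moves: [0,0,0,-0.002,0,0,-1,0,0,0,-0.002,0,0,-1,0,0,0,-0.002,0,0,-1,0,0,0,0,0,0,-1,0,0,0,0,0,0,-1]

```text
time: 5.05
tcp_pos: [0.4934, -0.0628, 0.1007]
orientation: [1.967, 2.449, -0.0]
wrist_force: [-1.1, -0.8, -0.6]
width: 0.0007
finger_force: 0.0
```

```bash
python3 s.py
```

```text
t 5.05 box X -0.0343 Y -0.0229 z 0.1007 F ex -1.2 ey -0.5 z -0.6
toolx angle 102.46348264979825 [ 0. -0. -1.] w 0.0006894267239068353 q6 -0.568323920670676
```

Emit:
apply_moves:
  moves: [0,0,0,-0.0015,0,0,-1,0,0,0,-0.0015,0,0,-1,0,0,0,-0.0015,0,0,-1,0,0,0,-0.0015,0,0,-1,0,0,0,0,0,0,-1]

```text
time: 5.55
tcp_pos: [0.4946, -0.0681, 0.1007]
orientation: [-1.967, -2.449, -0.001]
wrist_force: [-0.5, 2.8, 0.9]
width: 0.0005
finger_force: 0.9
```

Emit:
apply_moves:
  moves: [0,0,0,-0.001,0,0,-1,0,0,0,0,0,0,-1]

```text
time: 5.75
tcp_pos: [0.4947, -0.0687, 0.1006]
orientation: [-1.966, -2.449, -0.001]
wrist_force: [-0.3, 3.8, 2.0]
width: 0.0008
finger_force: 2.1
```

```bash
python3 s.py
```

```text
t 5.75 box X -0.0343 Y -0.0290 z 0.1006 F ex 0.5 ey 3.7 z 2.0
toolx angle 102.48511604556782 [-0.     0.001 -1.   ] w 0.0007520137708093054 q6 -0.580583691480769
```

Emit:
apply_moves:
  moves: [0,0,0,-0.001,0,0,-1,0,0,0,0,0,0,-1]

```text
time: 5.95
tcp_pos: [0.4947, -0.0691, 0.1007]
orientation: [-1.966, -2.448, -0.002]
wrist_force: [-1.1, 7.1, 3.6]
width: 0.0006
finger_force: 3.6
```

Emit:
apply_moves:
  moves: [0,0,0,-0.001,0,0,-1,0,0,0,0,0,0,-1]

```text
time: 6.15
tcp_pos: [0.4948, -0.069, 0.1007]
orientation: [-1.965, -2.447, -0.003]
wrist_force: [-1.2, 11.8, 4.7]
width: 0.0005
finger_force: 5.3
```

Emit:
apply_moves:
  moves: [0,0,0,-0.001,0,0,-1,0,0,0,0,0,0,-1]

```text
time: 6.35
tcp_pos: [0.4948, -0.0691, 0.1007]
orientation: [-1.964, -2.446, -0.005]
wrist_force: [-1.0, 13.8, 6.3]
width: 0.0006
finger_force: 7.0
```

```bash
python3 s.py
```

```text
t 6.35 box X -0.0343 Y -0.0294 z 0.1007 F ex 2.0 ey 13.7 z 6.3
toolx angle 102.4695932632505 [-0.001  0.005 -1.   ] w 0.0005629798030446061 q6 -0.5857315442648497
```

The lever is at the hard stop: Y is steady while the force climbs to 14 N. I'll go over the handle to its shut side.

Emit:
apply_moves:
  moves: [0,0,0,0.008,0,0,-1,0,0,0,0.009,0,0,-1,0,0,0,0,0,-0.03,-1,0,0,0,0,0,-0.03,-1,0,0,0,-0.02,0,0,-1,0,0,0,-0.04,0,0,-1,0,0,0,-0.018,0,0,-1,0,0,0,0,0,0,-1]

```text
time: 7.15
tcp_pos: [0.509, -0.134, 0.1604]
orientation: [1.97, 2.446, -0.001]
wrist_force: [0.1, 0.4, 0.2]
width: 0.0005
finger_force: 0.0
```

```bash
python3 s.py; python3 hm.py 4
```

```text
t 7.15 box X -0.0343 Y -0.0958 z 0.1604 F ex 0.2 ey 0.3 z 0.2
toolx angle 102.30866679124495 [ 0.    -0.001 -1.   ] w 0.0004539963340339402 q6 -0.6833707154729777
top dark 70 X [-0.0539 -0.0182] Y [-0.0551 -0.0503 -0.0457 -0.0413 -0.0382]
top light 9 X [-0.0464 -0.0153] Y [-0.0581 -0.057  -0.0567 -0.0536 -0.0482]
side dark 161 X [-0.0527 -0.0148] Y [-0.0539 -0.0406 -0.0363 -0.0351 -0.0324]
side light 2 X [-0.0548 -0.0547] Y [-0.0414 -0.041  -0.0405 -0.0401 -0.0397]
```

View pics/c4.png

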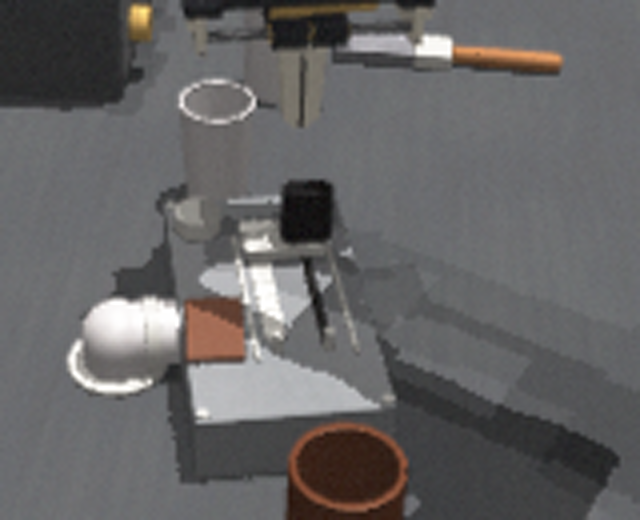

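The handle (crop 307,210) is at the shut end and the fingers are beyond it on the shut side. Descending and pushing open, with force checks.

Emit:
apply_moves:
  moves: [0,0,0,0,0,0.03,-1,0,0,0,0,0,0.03,-1,0,0,0,0.008,0,0,-1,0,0,0,0.008,0,0,-1,0,0,0,0.004,0,0,-1,0,0,0,0.002,0,0,-1,0,0,0,0.002,0,0,-1,0,0,0,0.002,0,0,-1]

```text
time: 8.05
tcp_pos: [0.5035, -0.1063, 0.1014]
orientation: [1.966, 2.449, 0.001]
wrist_force: [0.3, -0.7, -0.3]
width: 0.0006
finger_force: 0.0
```

```bash
python3 s.py
```

```text
t 8.05 box X -0.0338 Y -0.0676 z 0.1014 F ex 0.2 ey -0.8 z -0.3
toolx angle 102.48650566071427 [ 0.001 -0.001 -1.   ] w 0.00059693461543796 q6 -0.6430333051277446
```

Emit:
apply_moves:
  moves: [0,0,0,0.002,0,0,-1]

```text
time: 8.15
tcp_pos: [0.5028, -0.1044, 0.101]
orientation: [1.966, 2.449, 0.0]
wrist_force: [0.1, -1.4, 0.7]
width: 0.0004
finger_force: 1.4
```

Emit:
apply_moves:
  moves: [0,0,0,0.002,0,0,-1]

```text
time: 8.25
tcp_pos: [0.5025, -0.1031, 0.101]
orientation: [1.966, 2.449, -0.001]
wrist_force: [-0.2, -3.8, 1.5]
width: 0.0004
finger_force: 2.1
```

Emit:
apply_moves:
  moves: [0,0,0,0.002,0,0,-1]

```text
time: 8.35
tcp_pos: [0.5022, -0.1018, 0.1011]
orientation: [1.965, 2.448, -0.002]
wrist_force: [0.4, -6.5, 0.9]
width: 0.0003
finger_force: 3.2
```

```bash
python3 s.py
```

```text
t 8.35 box X -0.0340 Y -0.0629 z 0.1011 F ex -1.1 ey -6.4 z 0.9
toolx angle 102.49182546580022 [ 0.001 -0.002 -1.   ] w 0.00033001156173934667 q6 -0.6335691145819528
```

Emit:
apply_moves:
  moves: [0,0,0,0.002,0,0,-1]

```text
time: 8.45
tcp_pos: [0.5019, -0.1002, 0.1011]
orientation: [1.965, 2.448, -0.003]
wrist_force: [-0.6, -7.3, 0.7]
width: 0.0004
finger_force: 3.6
```

Emit:
apply_moves:
  moves: [0,0,0,0.002,0,0,-1]

```text
time: 8.55
tcp_pos: [0.5015, -0.0983, 0.1011]
orientation: [1.965, 2.447, -0.002]
wrist_force: [-0.1, -5.7, 1.6]
width: 0.0004
finger_force: 2.6
```

Emit:
apply_moves:
  moves: [0,0,0,0,0,0,-1,0,0,0,0,0,0,-1,0,0,0,0,0,0,-1]

```text
time: 8.85
tcp_pos: [0.5007, -0.0961, 0.1005]
orientation: [-1.967, -2.449, -0.001]
wrist_force: [-0.6, -0.2, -0.0]
width: 0.0009
finger_force: 0.0
```

```bash
python3 s.py
```

```text
t 8.85 box X -0.0343 Y -0.0571 z 0.1005 F ex -0.7 ey -0.0 z -0.0
toolx angle 102.45815359702453 [-0.     0.001 -1.   ] w 0.0009049489240013813 q6 -0.6271889107444099
```

Click 1. Repeating the same 16 mm cycle for click 2.

Emit:
apply_moves:
  moves: [0,0,0,0.002,0,0,-1,0,0,0,0.002,0,0,-1,0,0,0,0.002,0,0,-1,0,0,0,0.002,0,0,-1,0,0,0,0.002,0,0,-1,0,0,0,0.002,0,0,-1]

```text
time: 9.45
tcp_pos: [0.4984, -0.0858, 0.1006]
orientation: [1.965, 2.449, -0.002]
wrist_force: [0.3, -6.1, -3.3]
width: 0.0005
finger_force: 3.4
```

Emit:
apply_moves:
  moves: [0,0,0,0.002,0,0,-1]

```text
time: 9.55
tcp_pos: [0.498, -0.0842, 0.1006]
orientation: [1.965, 2.449, -0.003]
wrist_force: [-0.6, -6.6, -3.3]
width: 0.0007
finger_force: 3.5
```

Emit:
apply_moves:
  moves: [0,0,0,0.002,0,0,-1,0,0,0,0,0,0,-1,0,0,0,0,0,0,-1,0,0,0,0,0,0,-1]

```text
time: 9.95
tcp_pos: [0.4974, -0.0806, 0.1007]
orientation: [-1.967, -2.449, -0.001]
wrist_force: [0.2, -0.1, 1.2]
width: -0.0001
finger_force: 0.0
```

```bash
python3 s.py; python3 hm.py 5
```

```text
t 9.95 box X -0.0342 Y -0.0411 z 0.1007 F ex 0.2 ey -0.1 z 1.2
toolx angle 102.47993022886268 [ 0.     0.001 -1.   ] w -5.936500556004193e-05 q6 -0.6008043096536869
top dark 33 X [-0.054  -0.0192] Y [-0.0143 -0.0105 -0.0086 -0.0067 -0.0062]
side dark 170 X [-0.0528 -0.0148] Y [-0.027  -0.0091 -0.005  -0.0032 -0.0003]
side light 32 X [-0.0516 -0.0175] Y [-0.0353 -0.0327 -0.0312 -0.0298 -0.0247]
```

Click 2 confirmed: the handle face moved 32 mm from shut. One more cycle.

Emit:
apply_moves:
  moves: [0,0,0,0.002,0,0,-1,0,0,0,0.002,0,0,-1,0,0,0,0.002,0,0,-1,0,0,0,0.002,0,0,-1,0,0,0,0.002,0,0,-1,0,0,0,0.002,0,0,-1]

```text
time: 10.65
tcp_pos: [0.495, -0.0702, 0.1007]
orientation: [1.965, 2.449, -0.002]
wrist_force: [-0.2, -5.4, -2.2]
width: 0.0002
finger_force: 3.4
```

Emit:
apply_moves:
  moves: [0,0,0,0.002,0,0,-1]

```text
time: 10.75
tcp_pos: [0.4947, -0.0686, 0.1007]
orientation: [1.965, 2.449, -0.003]
wrist_force: [0.3, -6.6, -1.5]
width: 0.0004
finger_force: 3.5
```

Emit:
apply_moves:
  moves: [0,0,0,0.002,0,0,-1,0,0,0,0,0,0,-1,0,0,0,0,0,0,-1,0,0,0,0,0,0,-1]

```text
time: 11.15
tcp_pos: [0.4939, -0.0649, 0.1006]
orientation: [-1.966, -2.449, -0.001]
wrist_force: [-0.1, -0.7, -0.1]
width: 0.0006
finger_force: 0.0
```

```bash
python3 s.py; python3 hm.py 6
```

```text
t 11.15 box X -0.0343 Y -0.0251 z 0.1006 F ex -0.2 ey -0.6 z -0.1
toolx angle 102.47813846204788 [-0.     0.001 -1.   ] w 0.0006038096818579822 q6 -0.5735812627230177
top dark 28 X [-0.054  -0.0187] Y [0.0026 0.0063 0.0072 0.0093 0.0098]
side dark 174 X [-0.0535 -0.0153] Y [-0.0148  0.0071  0.011   0.0128  0.0149]
side light 32 X [-0.0493 -0.0175] Y [-0.0304 -0.0162 -0.0154 -0.0137 -0.0041]
```

Click 3 (another 16 mm). Backing off and rising.

Emit:
apply_moves:
  moves: [0,0,0,-0.01,0,0,-1,0,0,0,-0.015,0,0,-1,0,0,0,0,0,-0.03,-1,0,0,0,0,0,-0.04,-1,0,0,0,0,0,-0.04,-1,0,0,0,-0.03,-0.02,-0.02,-1,0,0,0,-0.03,-0.02,0,-1,0,0,0,0,0,0,-1,0,0,0,0,0,0,-1]

```text
time: 12.15
tcp_pos: [0.4731, -0.1584, 0.2306]
orientation: [-1.97, -2.447, -0.0]
wrist_force: [-0.9, -0.7, -0.0]
width: 0.0003
finger_force: 0.0
```

```bash
python3 s.py; python3 hm.py 7
```

```text
t 12.15 box X -0.0747 Y -0.1119 z 0.2306 F ex -1.0 ey -0.5 z -0.0
toolx angle 102.31290301828128 [ 0.  0. -1.] w 0.000343428909474307 q6 -0.76218503176004
top dark 30 X [-0.0544 -0.0197] Y [-0.0014  0.0009  0.0042  0.0091  0.0096]
top light 47 X [-0.0539 -0.0149] Y [-0.0098 -0.0063 -0.0031  0.0027  0.0084]
side dark 167 X [-0.0532 -0.0153] Y [-0.0046  0.008   0.0109  0.0129  0.0154]
side light 2 X [-0.053  -0.0171] Y [-0.0011  0.0017  0.0048  0.0078  0.0106]
```

View pics/c7.png

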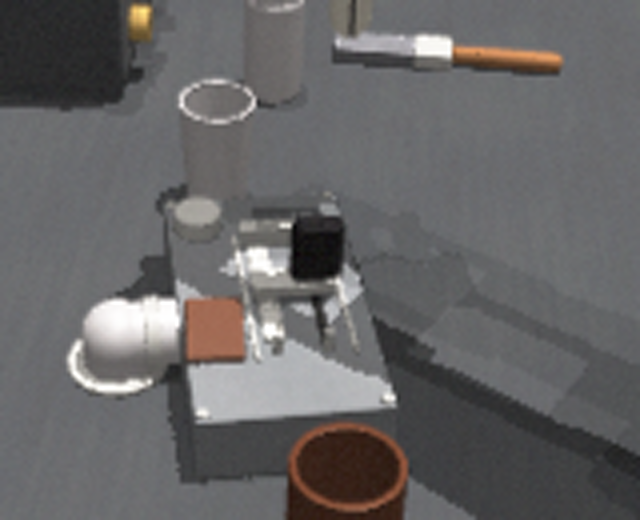

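The handle (crop 318,247) sits in click 3 at Y≈0, the fingers are clear and the bystanders have not moved.

```bash
python3 -c "
from workcell import env
print(env.sign_off())"
```

```text
the job is handed in; nothing more can be done
None
```

I pushed the lever fully shut against its stop block, then opened it one click at a time to the third click and handed the job in at about 12 s; the last camera check showed it in click 3, the fingers clear and the loose things on and around the box unmoved.

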